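Pack slide stacks and lenses under a cantilever tray

ROBOT

A 7-joint arm with a two-finger parallel gripper is mounted at the origin on the work surface. World frame = base frame: x ahead of the robot, y to its left, z up, the work surface at z = 0. Lengths are in m, angles in rad, forces in N, time in s.
With the tool pointing down it reaches from about 0.425 to 0.925 m from the base axis. Payload 6.8 kg.
Tool frame: the origin (TCP) lies on the front face of the gripper's body, between the roots of the fingers; the fingertips stand 73 mm ahead of it and the grasp point (between the pads) lies 54 mm ahead of it (env.nose_length is the distance from the TCP to the fingertips, in m); z points along the fingers, y is the direction in which the jaws open and shut (so a half turn about z gives the same grasp; the last joint's range is limited). The gripper opens to 85 mm and grips with 20 to 120 N. Pads are 22 mm wide; open, the fingers measure 114 mm over their backs; the gripper's body (76 mm by 85 mm) begins 54 mm behind the grasp point. The pads swing forward as they close: fully open they stand 13 mm farther back than shut.
Start: joints at [1.117, 0.477, 0.022, 1.555, -0.011, 1.109, -0.083], TCP at [0.229, -0.635, 0.304] pointing down, gripper open.
Joint ranges: [-2.96, 2.96], [-0.34, 2.1], [-1.41, 1.46], [0.24, 2.44], [-1.37, 4.51], [0.17, 1.92], [-2.96, 2.96]. Speed limits (rad/s): [2.39, 2.39, 3.14, 3.14, 3.14, 3.14, 3.14].

INTERFACE

Orientations are given as a unit quaternion [w, x, y, z].
In Python, from cell import env, kin, camera, calibration, job gives the robot as it stands. The module is installed in compiled form; this text tells all that it offers. Calls block until the motion is done:
- env.reach(position, orientation): joint-space move of the TCP to a pose.
- env.movel(position, velocity=0.15, rot=None, stop_force=None): straight line of the TCP; rot=None keeps the orientation; velocity is the mean speed in m/s. With stop_force (N) it stops when the force on the tool has changed by that much, and returns True; else False.
- env.goto_joints(angles): joint-space move.
- env.grip(opening, f_grip=None): finger opening in m; f_grip is the grip in N (None keeps the last); returns when the fingers have stopped.
- env.dwell(seconds).
- kin.inverse_kinematics(position, orientation): joint angles nearest the present ones, or None.
- env.get_state(): the state.
- camera(name): name is "scene" or "side" or "wrist"; returns (picture, depth): 384x512x3 uint8, blue, green, red; 384x512 float32, m along the optical axis (not along the pixel's ray), 0 where there is no reading.
- calibration(name): a dict with "fx", "fy", "cx", "cy" (pixels), "k1" (the pictures are not rectified: a ray, as slopes to the right and down, at radius r is drawn at 1 + k1 r^2 times it, then the intrinsics apply), "rvec" (rotation vector, rad) and "tvec" (3), from world to camera coordinates, as OpenCV has them. Camera axes: x right, y down, z forward; pixel columns grow to the right and rows downward; lengths in m; the calibration is good to about 2 mm. A picture is of the moment at which its call begins: read the wrist's pose just before it. calibration takes no time and is no camera call; for the wrist camera it gives the pose at the moment of the call.
A pose or a line that the arm cannot do raises env.PlanningError and nothing moves.
- job.job_done(): hands the job in, once; it reports no verdict.
The state is a dict: "time": time; "qpos": joint angles; "joint_velocities": joint speeds; "joint_torque": joint torques, N m; "tcp_pos": TCP position; "orientation": TCP orientation; "force": force on the tool from outside, world axes, zero at the start; "torque": the same for the moment, N m; "opening": finger opening in m.
Only numpy, scipy, OpenCV 4.12 (cv2) and the standard library are available. Lean on these libraries where they do the work, as an engineer would, in place of code of your own. Each camera call takes 0.05 s, during which the arm holds its last target.

TASK

Put the repaired slides away: lift the case's cantilever tray all the way over by its wooden handle, push the lock lever right down to lock it open, and pack every slide pack and projection lens on the table into the compartment underneath. When all are in, flick the lever all the way up to release the tray and swing the tray fully shut again over them; never have the lever down while the tray is not fully open. Last, with the tray shut, lay the tin lens cap flat in the tray's empty left-hand bay.

Things in the scene. Friction and masses are not known exactly. Their poses are not given: they have to be found in the camera images.
- case: Grey steel cantilever case, fixed, ahead of the robot. Origin: centre of its underside; x runs roughly away from the robot, y left, z up. Below: an open box 144 (x) x 188 (y) mm, walls 4 mm, rim at height 55. A tray of the same outline sits over it when shut: underside at 62, rim at 92 mm. Steel swing arms along both x faces, out to x = +-79 mm. Lock lever on the near (-x) face.
- compartment (a point): Centre of the lower compartment's floor, 4 mm above the table; axes as the case's. Inside 136 (x) x 180 (y) mm, 51 mm deep. Three things fit in a row along y at -58, 0 and +58 mm if gripped with the fingers closing along x. Nothing may stand over 55 mm above this floor or the tray will not shut.
- tray_handle (a point): Centre of the tray's wooden handle bar, 100 mm long along the case's x, 12 wide, 14 high, free beneath down to the tray's rim except for posts 44 mm either side of its centre. Tray shut: above the case's middle (x = y = 0), 125 mm above the table. It stays level and moves on an arc in the case's y-z plane (see tray_swing).
- tray_swing (a joint): Swing of the tray's arms: 0 = shut, 2.18 rad = fully open at its stop, to the right (-y of the case). Tray stays level. At swing q the handle has moved 125 mm x (cos(0.349+q) - cos 0.349) along the case's y and 125 mm x (sin(0.349+q) - sin 0.349) up; fully open: 220 mm right, 29 mm up. Stiff hinge, up to about 6 N at the handle; let go half way it stays or sinks.
- lock_lever (a joint): Kick-down lock lever on the case's near face. 0 = fully up (released), sloping 0.6 rad above level and pointing to the case's -x; 0.8 rad = fully down (locked), 0.2 rad below level. It stays where it is left; about 3 N at the pad moves it.
- lever_pad (a point): Middle of the lever's rubber pad, inside the bar (14 mm wide along the case's y, 8 thick, 56 long from the pivot), 42 mm from the pivot. Pivot at x = -100, y = 20, z = 50 mm in the case's frame, axis along y. Bracket cheeks beside it (outer faces y = 0 and 40 mm) reach out to x = -113 and up to 56 mm; the pad is clear of them and can be pinched from above across its 14 mm.
- lens_cap: Tin lens cap, a flat disc 48 mm across and 10 mm high, about 30 g, lying flat among the things to pack. Origin: centre of its underside.
- tray_bay (a point): Centre of the floor of the tray's empty left-hand (+y) bay; axes as the case's. The bay is 138 (x) x 89 (y) mm and 27 deep; with the tray shut its floor is 65 mm above the table and its centre 46 mm to the +y side of the handle bar, whose top is at 132 mm. Best reached with the fingers closing along the case's x.
- pack1: Slide pack: a squat stack of slides in a cardboard sleeve, 52 x 52 mm and 36 mm high, lying flat, about 90 g. Origin: centre of its underside; x and y axes square to its sides, z up. Starts on the open table left of the case; two or three of the four packs and lenses are present, the rest absent.
- pack2: Slide pack: a squat stack of slides in a cardboard sleeve, 52 x 52 mm and 36 mm high, lying flat, about 90 g. Origin: centre of its underside; x and y axes square to its sides, z up. Starts on the open table left of the case; two or three of the four packs and lenses are present, the rest absent.
- lens1: Projection lens: a plain upright metal barrel 42 mm across and 38 mm high with a glass top, about 120 g. Origin: centre of its underside, z up. Starts on the open table left of the case; two or three of the four packs and lenses are present, the rest absent.
- lens2: Projection lens: a plain upright metal barrel 42 mm across and 38 mm high with a glass top, about 120 g. Origin: centre of its underside, z up. Starts on the open table left of the case; two or three of the four packs and lenses are present, the rest absent.

How it is judged:
By the outcome, as a careful person would: the job done as asked, in the order asked, and still so for the second after the job is handed in, with the robot touching nothing.
Of pack1, pack2, lens1, lens2 only 2 to 3 are there at a start; the rules pass over those that are not, and their reading is None.
At some moment in a run one of pack1, pack2, lens1, lens2 may be knocked a few centimetres aside while the robot is not near it.
Once in a run the grip may slacken for a moment while it holds something.
It also fails if it takes over 192 s, if anything falls off the work surface, if the arm or the gripper's body presses on something with over 40 N, if the wrist force passes 120 N, or if a joint passes its speed limit or range.

## Working session

There is one attempt and no reset: what is moved stays moved. The work goes in short steps, each a Python script; the robot and the scene stay as the last script left them, time stands still between calls to the robot, and variables do not carry over. Pictures are saved under pics/ and viewed, and the job is handed in when it is done.

```bash
mkdir -p pics; ls
python3 - <<'E'
from cell import env,kin,camera,calibration,job
import cv2
for n in ["scene","side","wrist"]:
    im,d=camera(n); cv2.imwrite(f"pics/a_{n}.png",im)
    c=calibration(n); print(n,{k:(v if not hasattr(v,'tolist') else v.tolist()) for k,v in c.items()})
s=env.get_state(); print(s['time'],s['tcp_pos'],s['orientation'],s['opening'])
E
```

```text
pics
scene {'fx': 456.42854731370886, 'fy': 456.42854731370886, 'cx': 254.31585641089413, 'cy': 193.66051824114976, 'k1': -0.09925133120474454, 'rvec': [2.3246240876769177, 0.781194157622934, -0.3013119102651689], 'tvec': [-0.4717214928344999, -0.09985073730680938, 1.2936182312975224]}
side {'fx': 429.4174787867212, 'fy': 429.4174787867212, 'cx': 255.44134839513276, 'cy': 193.9104177777835, 'k1': 0.0022049929358225672, 'rvec': [2.3265785996794377, -0.19169944810182293, 0.10107040232240319], 'tvec': [-0.498748855531291, 0.1919718080102573, 0.7478578182553243]}
wrist {'fx': 320.2809278284967, 'fy': 320.2809278284967, 'cx': 256.693201953806, 'cy': 194.87954576563942, 'k1': -0.004986946756289291, 'rvec': [-2.3763301871885814, 1.669335863417904, 0.2359476880462893], 'tvec': [-0.6744670393584362, -0.036210243837297186, 0.379399692422443]}
0.15 [ 0.22866973 -0.63471707  0.30316027] [-6.64598462e-04  9.85087915e-01  1.72050360e-01 -1.77872023e-04] 0.0855626666759114
```

View pics/a_scene.png

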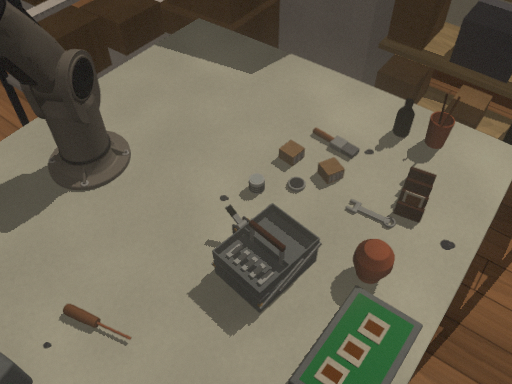

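View pics/a_side.png

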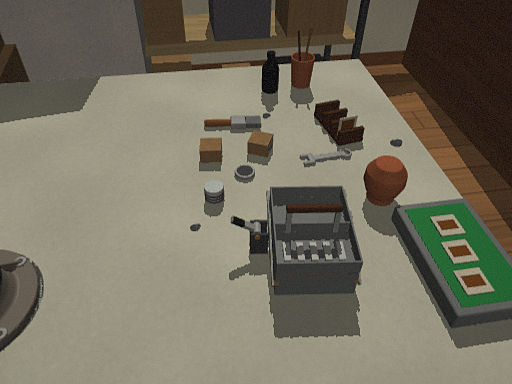

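Scene picture: the case is at about (265,255), two brown packs at (291,152) and (331,171), one lens at (257,184) and the cap at (297,185). I'll build a point cloud and a top-down map next.

```bash
cat > h.py <<'E'
import numpy as np, cv2
from cell import env,kin,camera,calibration,job
from scipy.spatial.transform import Rotation as R
def cloud(name):
    c=calibration(name); im,d=camera(name)
    K=np.array([[c['fx'],0,c['cx']],[0,c['fy'],c['cy']],[0,0,1]])
    v,u=np.mgrid[0:384,0:512]
    p=np.stack([u,v],-1).reshape(-1,1,2).astype(np.float64)
    n=cv2.undistortPoints(p,K,np.array([c['k1'],0,0,0,0.])).reshape(-1,2)
    z=d.reshape(-1).astype(float); ok=z>0
    P=np.c_[n*z[:,None],z]
    Rm=cv2.Rodrigues(np.array(c['rvec'],float))[0]
    W=(P-np.array(c['tvec']).reshape(1,3))@Rm
    W[~ok]=np.nan
    return im,W.reshape(384,512,3)
def proj(name,pts):
    c=calibration(name)
    K=np.array([[c['fx'],0,c['cx']],[0,c['fy'],c['cy']],[0,0,1]])
    return cv2.projectPoints(np.array(pts,float).reshape(-1,1,3),np.array(c['rvec'],float),np.array(c['tvec'],float),K,np.array([c['k1'],0,0,0,0.]))[0].reshape(-1,2)
def ortho(Ws,x0,x1,y0,y1,s=0.001):
    H=int((x1-x0)/s);Wd=int((y1-y0)/s)
    out=np.zeros((H,Wd),np.float32)
    for W in Ws:
        p=W.reshape(-1,3);p=p[~np.isnan(p[:,0])]
        r=((x1-p[:,0])/s).astype(int);c=((y1-p[:,1])/s).astype(int)
        m=(r>=0)&(r<H)&(c>=0)&(c<Wd)
        np.maximum.at(out,(r[m],c[m]),p[m,2])
    return out
E
python3 - <<'E'
from h import *
Ws=[]
for n in ["scene","side"]:
    im,W=cloud(n);Ws.append(W);np.save(n+".npy",W)
    for (u,v) in ([(291,148),(331,166),(257,180),(297,184),(265,235),(230,212),(240,120)] if n=="scene" else [(210,145),(260,138),(214,187),(244,172),(315,208),(237,220)]):
        print(n,(u,v),W[v,u].round(4))
E
```

```text
scene (291, 148) [0.454  0.3515 0.0321]
scene (331, 166) [0.5808 0.3549 0.0359]
scene (257, 180) [0.4539 0.1947 0.0369]
scene (297, 184) [0.5324 0.2667 0.0099]
scene (265, 235) [0.6147 0.0104 0.1333]
scene (230, 212) [0.4859 0.048  0.0753]
scene (240, 120) [ 0.2402  0.3904 -0.0007]
side (210, 145) [0.4545 0.3468 0.0336]
side (260, 138) [0.5782 0.356  0.0339]
side (214, 187) [0.4488 0.1918 0.0386]
side (244, 172) [0.5243 0.2636 0.0097]
side (315, 208) [0.6118 0.0125 0.129 ]
side (237, 220) [0.4794 0.0526 0.078 ]
```

```bash
cat >> h.py <<'E'
def rect(Ws,z0,z1,cx,cy,rad):
    P=np.concatenate([W.reshape(-1,3) for W in Ws]);P=P[~np.isnan(P[:,0])]
    m=(P[:,2]>z0)&(P[:,2]<z1)&(np.hypot(P[:,0]-cx,P[:,1]-cy)<rad)
    q=P[m]; return q, cv2.minAreaRect((q[:,:2]*1000).astype(np.float32))
E
python3 - <<'E'
from h import *
A=[np.load(n+".npy") for n in("scene","side")]
for nm,Ws in (("sc",A[:1]),("si",A[1:]),("both",A)):
    print(nm)
    for lab,a in dict(handle=(.118,.14,.61,.01,.12),rim=(.086,.096,.61,.01,.2),p1=(.033,.045,.455,.35,.05),p2=(.033,.045,.58,.355,.05),lens=(.034,.045,.452,.193,.04),cap=(.007,.015,.528,.265,.035),lever=(.06,.085,.485,.05,.05)).items():
        q,r=rect(Ws,*a)
        print(lab,len(q),np.round(r[0],1),np.round(r[1],1),round(r[2],1),'mean',q.mean(0).round(4))
im=ortho(A,.36,.76,-.16,.44)
cv2.imwrite("pics/o1.png",cv2.resize(np.clip(im*255/.14,0,255).astype(np.uint8),None,fx=1.2,fy=1.2,interpolation=0))
E
```

```text
sc
handle 309 [614.7  16.3] [14.  99.4] 80.9 mean [0.6164 0.0148 0.1288]
rim 704 [613.4  17.3] [190.5 147.1] 82.2 mean [0.6153 0.0141 0.0898]
p1 236 [457.4 350.1] [55.1 53.1] 82.7 mean [0.4572 0.3497 0.0356]
p2 247 [580.5 357. ] [51.4 55.5] 64.4 mean [0.581  0.3561 0.0356]
lens 150 [450.4 197.1] [39.4 41.9] 67.7 mean [0.4507 0.1973 0.0378]
cap 183 [527.7 269.5] [46.6 45.2] 60.4 mean [0.5287 0.2691 0.0098]
lever 109 [490.6  54.2] [15.9 39.6] 84.6 mean [0.4883 0.0534 0.0715]
si
handle 505 [612.1  16.5] [14.4 99.4] 83.3 mean [0.6111 0.0148 0.128 ]
rim 994 [612.5  17.7] [192.1 144.2] 82.3 mean [0.6147 0.0074 0.09  ]
p1 287 [456.6 350.7] [55.3 51.4] 85.5 mean [0.4565 0.3486 0.0354]
p2 269 [578.7 357. ] [55.1 52.7] 62.9 mean [0.5786 0.3562 0.0352]
lens 218 [447.6 197.9] [38.9 42.7] 23.3 mean [0.4479 0.1964 0.0376]
cap 216 [526.9 270.1] [46.4 44.9] 35.4 mean [0.5259 0.2691 0.0095]
lever 166 [488.1  54.2] [16.3 39.3] 81.6 mean [0.4861 0.053  0.0714]
both
handle 814 [613.5  17. ] [ 14.9 102.2] 82.5 mean [0.6131 0.0148 0.1283]
rim 1698 [613.5  17.7] [192.1 147.1] 82.2 mean [0.6149 0.0101 0.0899]
p1 523 [457.6 350.4] [56.4 54.1] 84.2 mean [0.4569 0.3491 0.0355]
p2 516 [580.1 356.2] [55.1 55.9] 62.9 mean [0.5798 0.3562 0.0354]
lens 368 [448.7 197.8] [41.1 43.6] 35.4 mean [0.449  0.1968 0.0377]
cap 399 [528.1 269. ] [47.4 48.9] 33.9 mean [0.5272 0.2691 0.0096]
lever 275 [489.6  54.2] [16.4 42. ] 82.3 mean [0.487  0.0531 0.0715]
```

View pics/o1.png

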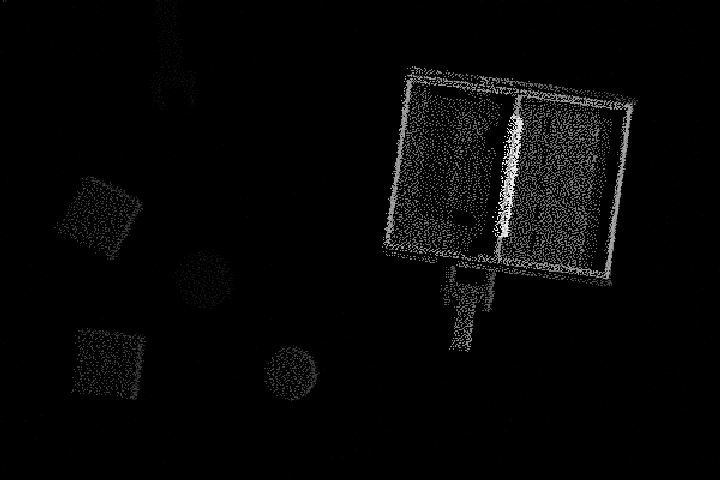

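Case: centre (0.613, 0.017), yaw −7.8°. Lever is up. Two packs, one lens and the cap are located. Next I grasp the handle.

```bash
cat >> h.py <<'E'
C=np.array([.6133,.0175]); YAW=np.radians(-7.8)
def cw(x,y,z=None):
    c,s=np.cos(YAW),np.sin(YAW); p=C+np.array([c*x-s*y,s*x+c*y])
    return p if z is None else np.r_[p,z]
def quat(psi):
    y=np.array([np.cos(psi),np.sin(psi),0]);z=np.array([0,0,-1.]);x=np.cross(y,z)
    q=R.from_matrix(np.c_[x,y,z]).as_quat(); return q[[3,0,1,2]]
def best(pos,psi):
    b=None;q0=np.array(env.get_state()['qpos'])
    for k in(0,np.pi):
        j=kin.inverse_kinematics(list(pos),list(quat(psi+k)))
        if j is None: continue
        e=abs(np.array(j)-q0).max()+0.3*abs(j[6])
        if b is None or e<b[0]: b=(e,psi+k,j)
    return b[1],np.array(b[2])
def reach(pos,psi):
    p,j=best(pos,psi); env.reach(list(pos),list(quat(p))); return p
def st(msg=''):
    s=env.get_state(); print(msg,'t%.1f'%s['time'],s['tcp_pos'].round(4),'F',np.round(s['force'],1),'op %.4f'%s['opening']); return s
def swing(q): return np.array([.125*(np.cos(.349+q)-np.cos(.349)),.125*(np.sin(.349+q)-np.sin(.349))])
def snap(tag,names=("scene","side")):
    Ws=[]
    for n in names:
        im,W=cloud(n);Ws.append(W);cv2.imwrite(f"pics/{tag}_{n}.png",im)
    return Ws
E
python3 - <<'E'
from h import *
p=reach(cw(0,0,.27),YAW+np.pi/2); s=st('above'); print(s['qpos'].round(2))
env.movel(list(cw(0,0,.1785)),velocity=.12,stop_force=15); st('down')
env.grip(0.0,60); st('grip')
snap('g',("side",))
E
```

```text
above t2.9 [0.6135 0.0161 0.2699] F [ 0.1 -0.2  1. ] op 0.0852
[ 0.42  0.51 -0.74  1.7   0.39  1.08  0.98]
down t3.8 [0.6138 0.0177 0.1792] F [-0.1  0.5 -0.1] op 0.0854
grip t4.5 [0.6134 0.0181 0.1788] F [0.2 1.8 1.3] op 0.0111
```

View pics/g_side.png

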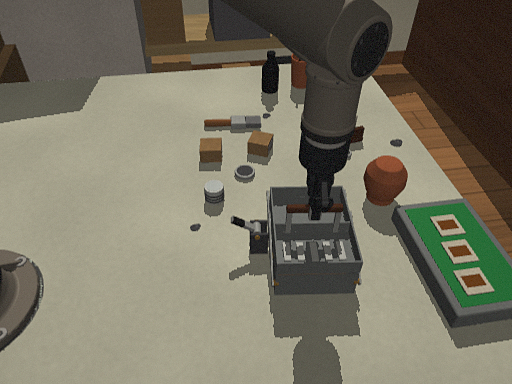

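The gripper holds the handle at (318,210), opening 11 mm. I swing the tray open next.

Run:
```python
from h import *
for i,q in enumerate(np.linspace(0,2.18,13)[1:]):
    d=swing(q); env.movel(list(cw(0,d[0],.1788+d[1])),velocity=.1)
    if i%2: st('q%.2f'%q)
q=2.2;d=swing(q); r=env.movel(list(cw(0,d[0],.1788+d[1])),velocity=.03,stop_force=15);st('end %s'%r)
snap('o')
```

```text
q0.36 t5.3 [ 0.6103 -0.0047  0.2178] F [0.3 4.4 2.3] op 0.0110
q0.73 t6.1 [ 0.6055 -0.0401  0.2463] F [-0.2  2.5  6.5] op 0.0107
q1.09 t6.8 [ 0.5994 -0.0847  0.2603] F [-2.6 -0.3  7.3] op 0.0110
q1.45 t7.6 [ 0.5933 -0.1289  0.2572] F [ 1.  -2.2  1.1] op 0.0107
q1.82 t8.3 [ 0.5878 -0.1684  0.2391] F [ 3.4 -3.5 -3. ] op 0.0107
q2.18 t9.1 [ 0.5837 -0.1997  0.2079] F [1.6 1.2 0.3] op 0.0112
end False t9.3 [ 0.5838 -0.1999  0.2076] F [-3.4  2.3 12.9] op 0.0108
```

View pics/o_scene.png

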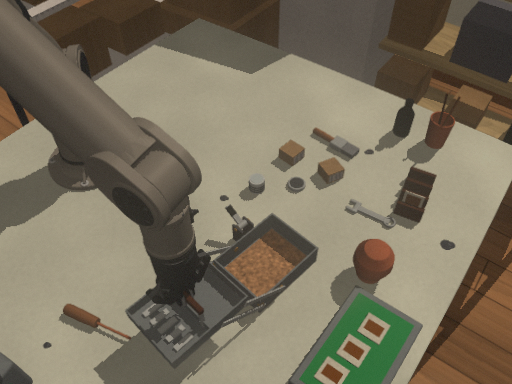

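The tray is open at (190,310), against its stop (13 N reaction). I release it, confirm it stays open, then press the lever.

Run:
```python
from h import *
print(env.nose_length)
env.grip(.06); s=st(); p=s['tcp_pos']
env.movel([p[0],p[1],.29],velocity=.2)
reach(cw(-.138,.02,.25),YAW+np.pi/2); env.grip(0.0,60)
st(); Ws=snap('r')
for a in ((.145,.165,.583,-.2,.12),(.11,.126,.583,-.2,.2)):
    q,r=rect(Ws,*a); print(len(q),r,q[:,2].mean())
print(cw(0,-.22))
```

```text
0.0726
 t9.9 [ 0.5832 -0.2017  0.2056] F [-0.4 -0.6  0.4] op 0.0602
 t12.2 [0.4793 0.056  0.25  ] F [-0.3 -0.1  0.4] op 0.0001
1229 ((583.3737182617188, -200.97508239746094), (13.279783248901367, 101.10533905029297), 82.5873794555664) 0.15824595720125123
3075 ((582.9628295898438, -200.02371215820312), (190.3561248779297, 158.65164184570312), 81.43144226074219) 0.11713656285712012
[ 0.58344257 -0.20046452]
```

View pics/r_side.png

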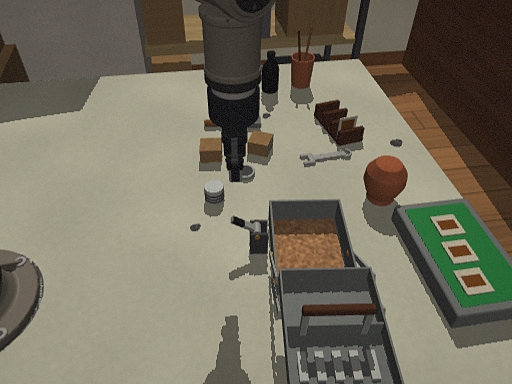

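Handle measured at (0.583, −0.201), matching the predicted (0.583, −0.200). The tray is fully open, so I push the lever down.

Run:
```python
from h import *
env.movel(list(cw(-.138,.02,.17)),velocity=.15,stop_force=15)
r=env.movel(list(cw(-.138,.02,.112)),velocity=.05,stop_force=20);st('press %s'%r)
env.movel(list(cw(-.138,.02,.25)),velocity=.2)
p=reach([.45,.3,.30],YAW); 
env.grip(.085)
Ws=snap('l'); 
for lab,a in dict(p1=(.033,.045,.455,.35,.05),p2=(.033,.045,.58,.355,.05),lens=(.034,.045,.452,.193,.04),cap=(.007,.015,.528,.265,.035),lever=(.035,.085,.485,.05,.04)).items():
    q,r=rect(Ws,*a)
    if len(q)>5: print(lab,len(q),np.round(r[0],1),np.round(r[1],1),round(r[2],1),'mean',q.mean(0).round(4))
```

```text
press True t13.9 [0.4787 0.0564 0.1196] F [-5.8 -2.7 20.3] op 0.0001
p1 519 [457.  349.9] [56.3 53.5] 83.8 mean [0.4572 0.349  0.0354]
p2 520 [580.7 356.8] [55.2 56.7] 63.0 mean [0.5795 0.3559 0.0355]
lens 375 [449.1 198.3] [41.3 43.2] 18.3 mean [0.449  0.1966 0.0375]
cap 394 [527.9 269.3] [46.8 49.9] 51.7 mean [0.5273 0.269  0.0097]
lever 629 [493.4  48.3] [63.1 44. ] 5.5 mean [0.5    0.0487 0.0494]
```

View pics/l_side.png

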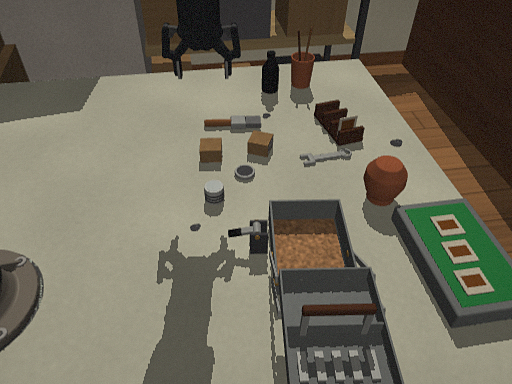

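View pics/l_scene.png

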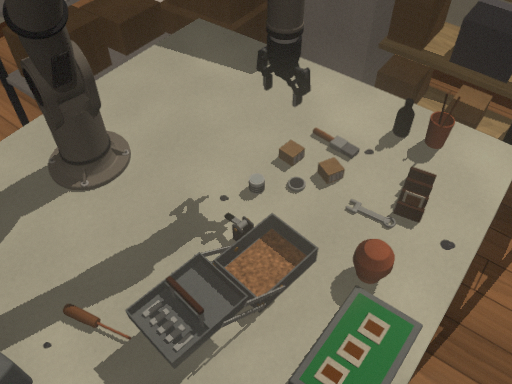

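Lever now looks down (side 240,232). I'll verify its angle from the top surface.

```bash
cat >> h.py <<'E'
def lever(Ws):
    P=np.concatenate([W.reshape(-1,3) for W in Ws]);P=P[~np.isnan(P[:,0])]
    c,s=np.cos(YAW),np.sin(YAW);d=P[:,:2]-C
    x=c*d[:,0]+s*d[:,1];y=-s*d[:,0]+c*d[:,1];z=P[:,2]
    m=(x<-.119)&(x>-.153)&(abs(y-.02)<.006)&(z>.03)&(z<.1)
    k=np.polyfit(x[m],z[m],1);print('lever n',m.sum(),'x',x[m].min().round(3),'angle above level %.2f'%np.arctan(-k[0]),'z@-.138 %.4f'%np.polyval(k,-.138))
def objs(Ws):
    P=np.concatenate([W.reshape(-1,3) for W in Ws]);P=P[~np.isnan(P[:,0])]
    m=(P[:,2]>.007)&(P[:,2]<.045)&(P[:,0]>.3)&(P[:,0]<.70)&(P[:,1]>.125)&(P[:,1]<.55)
    q=P[m];im=np.zeros((400,425),np.uint8)
    im[((q[:,0]-.3)*1000).astype(int).clip(0,399),((q[:,1]-.125)*1000).astype(int).clip(0,424)]=255
    im=cv2.dilate(im,np.ones((7,7)));n,L,S,cc=cv2.connectedComponentsWithStats(im)
    li=L[((q[:,0]-.3)*1000).astype(int).clip(0,399),((q[:,1]-.125)*1000).astype(int).clip(0,424)]
    for k in range(1,n):
        g=q[li==k]
        if len(g)<60: continue
        zt=np.percentile(g[:,2],95);t=g[g[:,2]>zt-.004]
        r=cv2.minAreaRect((t[:,:2]*1000).astype(np.float32))
        print('obj',np.round(r[0],1),np.round(r[1],1),'ang %.1f'%r[2],'top %.3f'%zt,'n',len(t))
E
python3 - <<'E'
from h import *
Ws=snap('m');lever(Ws);objs(Ws)
E
```

```text
lever n 143 x -0.153 angle above level -0.18 z@-.138 0.0454
obj [448.7 197.5] [40.8 44.4] ang 22.3 top 0.039 n 347
obj [458.3 350.2] [56.5 54.8] ang 85.5 top 0.037 n 521
obj [525.2 469.7] [ 43.8 150.9] ang 82.2 top 0.021 n 497
obj [526.4 270.2] [45.7 46.8] ang 61.7 top 0.012 n 347
obj [580.9 356. ] [58.1 57.5] ang 63.0 top 0.037 n 504
obj [685.6 293.8] [30.2 37.8] ang 3.9 top 0.010 n 91
```

Lever is at −0.18 rad, so locked down. I pack the first slide pack next.

```bash
cat >> h.py <<'E'
def pick(x,y,psi,z,f=60,zup=.22):
    env.grip(.085); p=reach([x,y,.2],psi)
    env.movel([x,y,z],velocity=.15,stop_force=12); env.grip(0,f); st('gripped')
    env.movel([x,y,zup],velocity=.15); st('lifted')
def place(cx,cy,z,psi=None,op=.072,zhi=.22,sf=8):
    w=cw(cx,cy); reach([w[0],w[1],zhi],YAW if psi is None else psi); st('over')
    env.movel([w[0],w[1],z+.012],velocity=.15)
    r=env.movel([w[0],w[1],z],velocity=.04,stop_force=sf); st('placed %s'%r)
    env.grip(op); env.movel([w[0],w[1],zhi],velocity=.2)
E
python3 - <<'E'
from h import *
pick(.4575,.350,np.radians(-5.5),.072)
place(0,-.058,.0765); st()
Ws=snap('n');objs(Ws)
E
```

```text
gripped t18.8 [0.4579 0.3505 0.073 ] F [-0.2 -1.3  6.1] op 0.0513
lifted t20.0 [0.4573 0.3494 0.219 ] F [ 0.  -0.2 -1. ] op 0.0515
over t21.5 [ 0.6052 -0.0379  0.2203] F [ 0.3  0.6 -0.9] op 0.0516
placed True t22.9 [ 0.6058 -0.0401  0.077 ] F [-0.4 -1.   5.3] op 0.0510
 t24.1 [ 0.6047 -0.0404  0.2188] F [-0.2 -0.2 -0.3] op 0.0722
obj [447.9 197.9] [42.1 39.7] ang 65.3 top 0.039 n 207
obj [525.3 468.9] [ 44.9 147.6] ang 82.0 top 0.021 n 453
obj [527.8 270.1] [47.  47.8] ang 3.0 top 0.012 n 352
obj [579.7 357.4] [55.8 53.7] ang 64.2 top 0.037 n 521
```

View pics/n_scene.png

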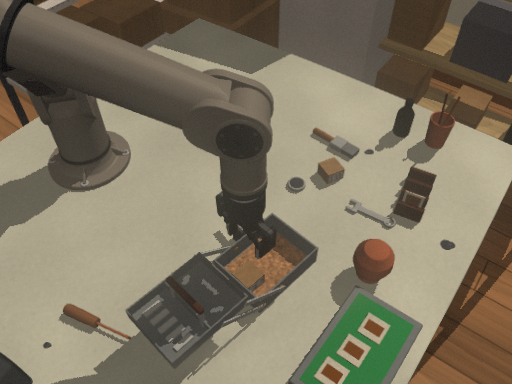

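View pics/n_side.png

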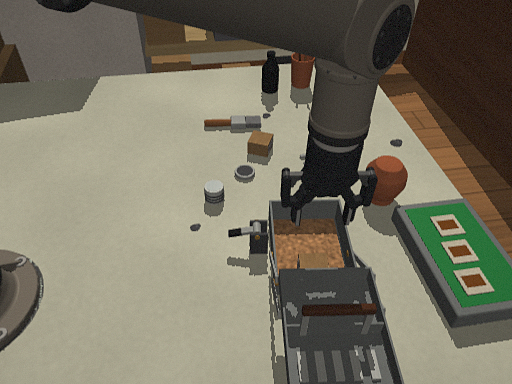

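The first pack sits in the right part of the compartment (scene 245,275). The other objects have not moved. Lens next.

Run:
```python
from h import *
pick(.4488,.1978,YAW,.073)
place(0,0,.0775); 
reach([.50,.15,.26],YAW);st()
Ws=snap('p');objs(Ws)
```

```text
gripped t27.1 [0.449  0.1979 0.0737] F [-1.5 -2.1  6.5] op 0.0408
lifted t28.2 [0.4484 0.1974 0.2192] F [-0.1 -0.3 -2.5] op 0.0408
over t29.2 [0.6122 0.0198 0.22  ] F [ 0.6  0.5 -2. ] op 0.0407
placed True t30.5 [0.6136 0.0173 0.0778] F [-1.4  0.1  5.3] op 0.0407
 t32.6 [0.5002 0.1493 0.2593] F [ 0.4 -0.4 -0.2] op 0.0722
obj [526.  469.4] [ 44.4 147.7] ang 85.9 top 0.021 n 436
obj [527.5 270.2] [46.2 47.8] ang 87.8 top 0.012 n 328
obj [580.4 356.2] [55.3 57.2] ang 60.6 top 0.037 n 451
obj [685.8 295.2] [29.  37.2] ang 3.6 top 0.010 n 84
```

View pics/p_scene.png

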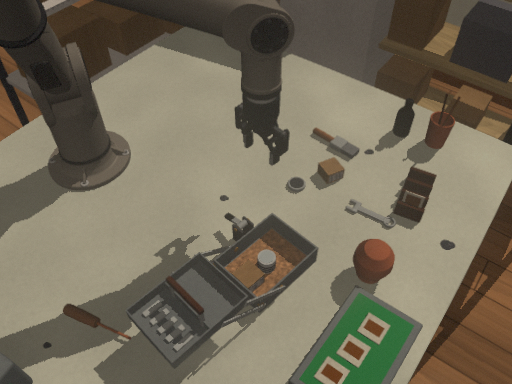

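View pics/p_side.png

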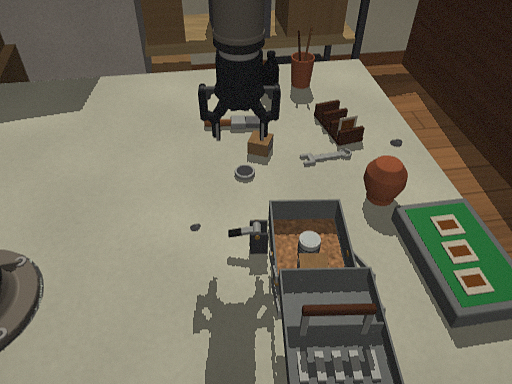

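The lens stands upright in the middle (scene 266,261). Pack 2 has not moved, so I pick it up next.

Run:
```python
from h import *
pick(.580,.3565,np.radians(-27),.072)
place(0,.058,.0765)
reach([.45,.25,.26],YAW);st()
Ws=snap('q');objs(Ws);lever(Ws)
P=np.concatenate([W.reshape(-1,3) for W in Ws]);P=P[~np.isnan(P[:,0])]
c,s=np.cos(YAW),np.sin(YAW);d=P[:,:2]-C
x=c*d[:,0]+s*d[:,1];y=-s*d[:,0]+c*d[:,1];m=(abs(x)<.064)&(abs(y)<.086)&(P[:,2]>.03)
for a,b in((-.09,-.03),(-.028,.028),(.03,.09)):
    k=m&(y>a)&(y<b)
    print(k.sum(),'x',x[k].min().round(3),x[k].max().round(3),'y',y[k].min().round(3),y[k].max().round(3),'z',P[k,2].max().round(4),np.median(P[k,2]).round(4))
```

```text
gripped t35.3 [0.5804 0.357  0.0731] F [-1.1 -0.8  5.9] op 0.0514
lifted t36.4 [0.5797 0.3559 0.2187] F [-1.  -0.3 -2. ] op 0.0513
over t37.5 [0.6209 0.0767 0.2201] F [ 0.8  0.6 -1.1] op 0.0513
placed True t38.9 [0.6217 0.0749 0.0771] F [-0.6 -0.5  5. ] op 0.0513
 t41.1 [0.4513 0.2487 0.2594] F [ 0.4 -0.7 -0.4] op 0.0722
obj [524.4 470.4] [ 42.7 149.5] ang 83.1 top 0.021 n 444
obj [527.7 269.9] [47.7 46.7] ang 82.1 top 0.012 n 331
obj [685.8 294.1] [28.1 36.5] ang 4.7 top 0.010 n 85
lever n 133 x -0.153 angle above level -0.17 z@-.138 0.0459
960 x -0.027 0.029 y -0.084 -0.032 z 0.0433 0.0391
645 x -0.022 0.022 y -0.021 0.023 z 0.0458 0.0414
1062 x -0.027 0.028 y 0.031 0.085 z 0.0432 0.039
```

View pics/q_scene.png

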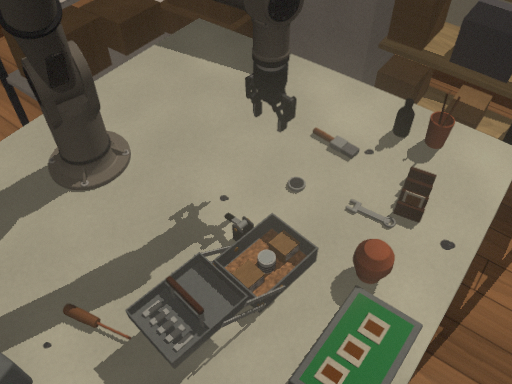

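View pics/q_side.png

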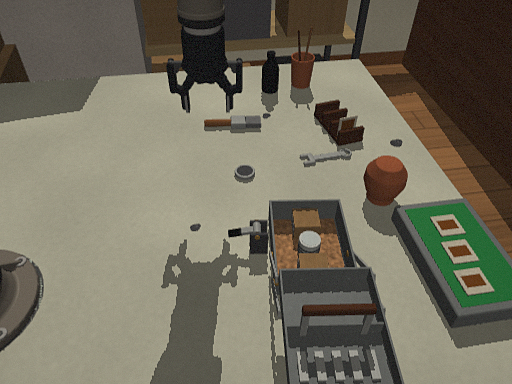

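All three are inside and at most 46 mm above the table. I flick the lever up by pinching the pad.

Run:
```python
from h import *
def lp(a): return cw(-.1-.042*np.cos(a),.02,.05+.042*np.sin(a)+.054)
reach(np.r_[lp(-.2)[:2],.2],YAW+np.pi/2); env.grip(.045)
env.movel(list(lp(-.2)),velocity=.12,stop_force=12);st('at')
env.grip(0,30);st('pinch')
for a in (0,.2,.4,.58): env.movel(list(lp(a)),velocity=.08); st()
r=env.movel(list(lp(.66)),velocity=.03,stop_force=12);st(r)
env.grip(.05); p=env.get_state()['tcp_pos']; env.movel([p[0],p[1],.24],velocity=.2)
reach([.45,.25,.26],YAW);st()
Ws=snap('u');lever(Ws)
```

```text
at t43.5 [0.4766 0.0567 0.0961] F [0.5 0.2 0. ] op 0.0451
pinch t43.9 [0.4766 0.0569 0.0963] F [-0.2  1.   6. ] op 0.0134
 t44.2 [0.4755 0.057  0.1043] F [ 1.   2.1 -0.9] op 0.0138
 t44.4 [0.4759 0.0569 0.1124] F [-0.8  5.4 -0.3] op 0.0132
 t44.7 [0.4779 0.0567 0.1203] F [-1.4  5.9 -0.6] op 0.0130
 t45.0 [0.4809 0.0563 0.1267] F [-3.2  4.5  0.7] op 0.0135
False t45.2 [0.4824 0.056  0.129 ] F [-2.1  5.3 -2.3] op 0.0131
 t47.3 [0.45   0.249  0.2588] F [-0.4 -0.6  1. ] op 0.0501
lever n 153 x -0.15 angle above level 0.46 z@-.138 0.0730
```

View pics/u_side.png

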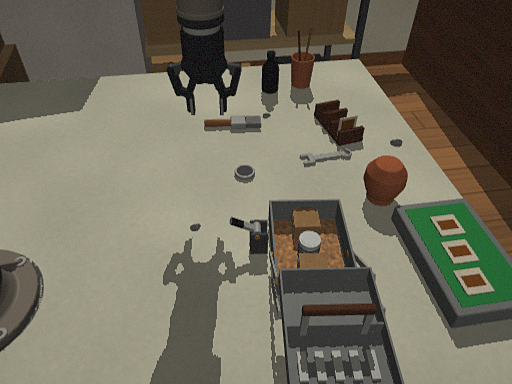

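Run:
```python
from h import *
lever([np.load(n+".npy") for n in("scene","side")])
```

```text
lever n 146 x -0.149 angle above level 0.53 z@-.138 0.0768
```

Lever reads 0.46 against 0.53 at the start, so it slipped slightly short of its stop. I pinch it again more firmly and drive it to the stop.

Run:
```python
from h import *
def lp(a,dz=0): return cw(-.1-.042*np.cos(a),.02,.05+.042*np.sin(a)+.054+dz)
reach(np.r_[lp(.5)[:2],.2],YAW+np.pi/2); env.grip(.045)
env.movel(list(lp(.5,-.003)),velocity=.12,stop_force=12)
env.grip(0,80);st('pinch')
r=env.movel(list(lp(.62,-.002)),velocity=.04,stop_force=25);st(r)
if not r:
    r=env.movel(list(lp(.8,-.002)),velocity=.04,stop_force=25);st(r)
env.grip(.05); p=env.get_state()['tcp_pos']; env.movel([p[0],p[1],.24],velocity=.2)
reach([.45,.25,.26],YAW);st()
Ws=snap('v');lever(Ws)
Ws=snap('v');lever(Ws)
```

```text
pinch t49.8 [0.4808 0.0563 0.1218] F [-1.7  1.   5.2] op 0.0125
True t50.0 [0.4821 0.0561 0.1247] F [ 0.3  1.  -0.7] op 0.0121
 t52.1 [0.45   0.2489 0.2587] F [ 0.3 -0.1  0.3] op 0.0502
lever n 152 x -0.15 angle above level 0.49 z@-.138 0.0755
lever n 148 x -0.15 angle above level 0.49 z@-.138 0.0755
```

Run:
```python
from h import *
def lp(a,dz=0): return cw(-.1-.042*np.cos(a),.02,.05+.042*np.sin(a)+.054+dz)
reach(np.r_[lp(.55)[:2],.2],YAW+np.pi/2); env.grip(.024)
env.movel(list(lp(.55,-.001)),velocity=.12,stop_force=12);st()
env.grip(0,45);st('pinch')
r=env.movel(list(lp(.6,.006)),velocity=.03,stop_force=45);st(r)
env.dwell(.2); st()
env.grip(.05); p=env.get_state()['tcp_pos']; env.movel([p[0],p[1],.24],velocity=.2)
reach([.45,.25,.26],YAW);st()
Ws=snap('w');lever(Ws)
```

```text
t54.4 [0.4818 0.056  0.1253] F [-0.2 -1.1 -0.4] op 0.0242
pinch t54.7 [0.482  0.0562 0.1258] F [1.1 1.5 2.9] op 0.0131
True t55.0 [0.4829 0.0558 0.1302] F [ 1.3  0.5 -2.8] op 0.0128
 t55.2 [0.4829 0.0559 0.1302] F [ 2.4  2.3 -3.8] op 0.0128
 t57.2 [0.45   0.2489 0.2587] F [ 0.2 -0.6  0.4] op 0.0500
lever n 146 x -0.149 angle above level 0.52 z@-.138 0.0786
```

The pull reached 45 N against a lever that moves at about 3 N, and it now sits above its starting height, so it is at its up stop. Next I swing the tray shut.

Run:
```python
from h import *
d=swing(2.18)
reach(cw(-.05,0,.29),YAW+np.pi/2)
reach(cw(0,d[0],.29),YAW+np.pi/2)
env.grip(.06); env.movel(list(cw(0,d[0],.1788+d[1])),velocity=.15,stop_force=12);st('at')
env.grip(0,60);st('grip')
for i,q in enumerate(np.linspace(2.18,0,13)[1:]):
    d=swing(q); env.movel(list(cw(0,d[0],.1788+d[1])),velocity=.1)
    st('q%.2f'%q)
r=env.movel(list(cw(0,.0008,.1765)),velocity=.03,stop_force=15);st('end %s'%r)
snap('x')
```

```text
at t60.2 [ 0.584  -0.2     0.2086] F [0.2 0.6 0.3] op 0.0599
grip t60.7 [ 0.5839 -0.1997  0.2087] F [-1.7  1.9  5. ] op 0.0109
q2.00 t61.1 [ 0.5857 -0.1858  0.2254] F [ 2.2 -0.9 -0.7] op 0.0105
q1.82 t61.5 [ 0.588  -0.1686  0.2398] F [ 1.4 -1.4  1.6] op 0.0108
q1.64 t61.8 [ 0.5907 -0.1488  0.251 ] F [-0.1 -3.   5.5] op 0.0107
q1.45 t62.2 [ 0.5938 -0.1267  0.2586] F [-1.4 -0.2  8.8] op 0.0111
q1.27 t62.6 [ 0.597  -0.1036  0.2617] F [-0.8  2.   9.3] op 0.0112
q1.09 t63.0 [ 0.6001 -0.0808  0.2606] F [0.5 3.6 8.4] op 0.0110
q0.91 t63.3 [ 0.603  -0.0589  0.2553] F [1.  4.5 7. ] op 0.0107
q0.73 t63.7 [ 0.6058 -0.0382  0.2461] F [2.5 6.1 4. ] op 0.0113
q0.55 t64.1 [ 0.6084 -0.0195  0.2331] F [3.1 6.2 1.4] op 0.0105
q0.36 t64.5 [ 0.6105 -0.0035  0.2171] F [ 3.5  6.1 -0.6] op 0.0108
q0.18 t64.8 [0.6123 0.0093 0.1983] F [ 4.8  5.9 -1.2] op 0.0107
q0.00 t65.2 [0.6136 0.018  0.1795] F [-0.7  3.2  9.3] op 0.0111
end False t65.5 [0.6138 0.0182 0.179 ] F [-7.2 -0.3 24.7] op 0.0107
```

View pics/x_side.png

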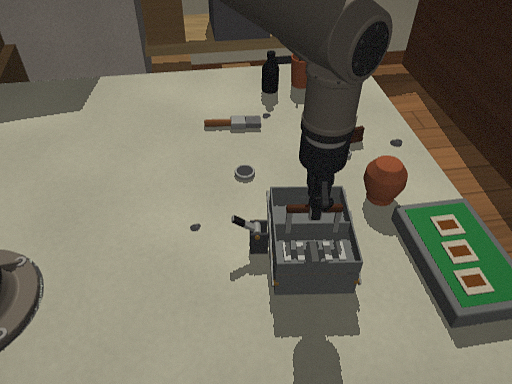

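The tray is back at its shut stop (25 N reaction). I release it, verify, and re-measure the cap.

Run:
```python
from h import *
env.grip(.06); p=env.get_state()['tcp_pos']; env.movel([p[0],p[1],.27],velocity=.2)
reach([.45,.20,.26],YAW); env.grip(.062); st()
Ws=snap('y');objs(Ws);lever(Ws)
for a in ((.118,.14,.61,.01,.12),(.086,.096,.61,.01,.2)):
    q,r=rect(Ws,*a); print(len(q),np.round(r[0],1),np.round(r[1],1),r[2],np.percentile(q[:,2],[10,50,90]).round(4))
q,r=rect(Ws,.007,.015,.528,.265,.04);print(r, cv2.minEnclosingCircle((q[:,:2]*1000).astype(np.float32)))
```

```text
t67.9 [0.4508 0.1993 0.2598] F [0.  0.1 0.1] op 0.0617
obj [525.9 468.1] [ 43.  147.7] ang 84.3 top 0.021 n 420
obj [527.2 270. ] [47.3 47.3] ang 77.4 top 0.012 n 362
obj [686.4 294.5] [28.8 37.6] ang 4.7 top 0.010 n 87
lever n 151 x -0.149 angle above level 0.53 z@-.138 0.0787
812 [613.5  16.6] [ 14.  102.3] 83.25154876708984 [0.122  0.1299 0.1322]
1705 [578.3  22.4] [192.9 218.4] 82.30399322509766 [0.0869 0.0901 0.0925]
((526.3474731445312, 269.7913818359375), (47.958595275878906, 48.47697448730469), 55.883304595947266) ((528.0824584960938, 270.3293151855469), 25.600744247436523)
```

View pics/y_scene.png

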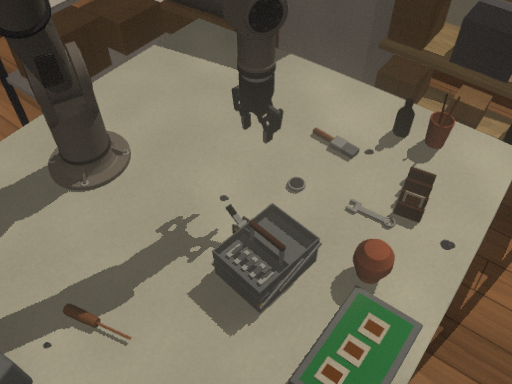

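The tray is shut with the same handle pose as at the start. Cap at (0.527, 0.270).

Run:
```python
from h import *
x,y=.5272,.2697
reach([x,y,.16],YAW)
env.movel([x,y,.09],velocity=.12,stop_force=8)
r=env.movel([x,y,.062],velocity=.03,stop_force=6); s=st('touch %s'%r); z=s['tcp_pos'][2]
env.movel([x,y,z+.0035],velocity=.03); env.grip(0,40); s=st('grip'); z=s['tcp_pos'][2]
env.movel([x,y,z+.02],velocity=.05);env.movel([x,y,.24],velocity=.15); st('lift'); print('z',z)
snap('z')
```

```text
touch True t70.1 [0.5271 0.2696 0.0672] F [-0.9 -1.7  6.5] op 0.0618
grip t70.6 [0.5272 0.2696 0.0709] F [-0.8 -0.9  4.2] op 0.0459
lift t72.3 [0.5269 0.2692 0.2389] F [-0.1  0.4 -0.8] op 0.0462
z 0.07085881471640251
```

View pics/z_side.png

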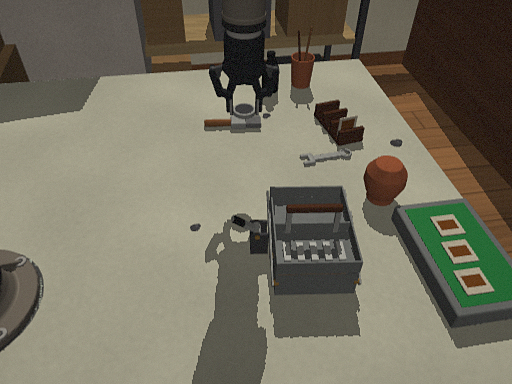

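The cap is held level (side 243,110). I set it in the bay next, at case y = +52 mm.

Run:
```python
from h import *
place(0,.052,.1358,op=.062,zhi=.24,sf=6)
reach([.45,.20,.28],YAW); st()
Ws=snap('end');lever(Ws)
for a in ((.118,.14,.61,.01,.12),(.070,.079,*cw(0,.05),.042)):
    q,r=rect(Ws,*a); print(len(q),np.round(r[0],1),np.round(r[1],1),r[2],np.percentile(q[:,2],[10,50,90]).round(4))
```

```text
over t73.3 [0.6195 0.0713 0.2402] F [-0.5 -0.4  0.1] op 0.0463
placed True t74.5 [0.6206 0.069  0.1356] F [-1.4 -0.1  5. ] op 0.0461
 t76.3 [0.4514 0.1987 0.2795] F [ 1.4  0.1 -0.1] op 0.0621
lever n 149 x -0.149 angle above level 0.51 z@-.138 0.0782
809 [613.3  16.8] [ 14.3 102.2] 81.88795471191406 [0.122  0.1298 0.132 ]
445 [622.4  77.4] [62.4 46.1] 82.40613555908203 [0.0725 0.0746 0.0763]
```

View pics/end_scene.png

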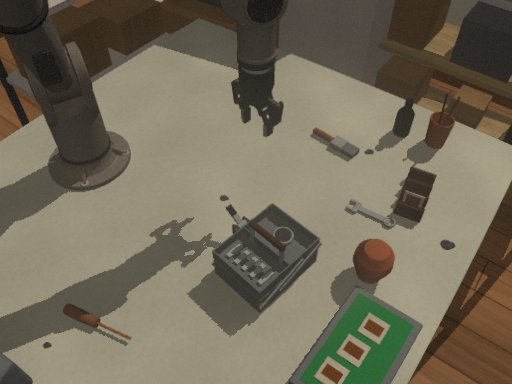

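View pics/end_side.png

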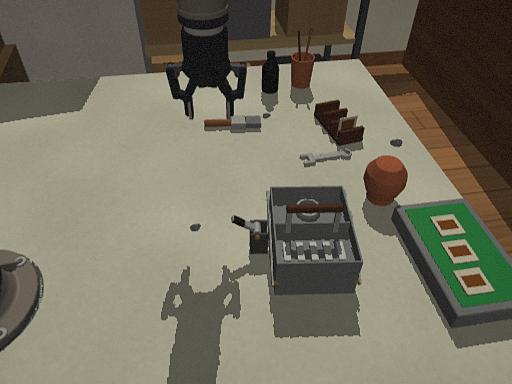

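The cap lies flat in the left bay (scene 284,236) with its top at 75 mm, as expected. Handing in.

Run:
```python
from h import *
env.dwell(.3); job.job_done(); print(env.get_state()['time'])
```

```text
the job is handed in; nothing more can be done
the job is handed in; nothing more can be done
```

The job is done and handed in at about 77 s. I swung the tray open to its stop, pushed the lever down, and packed everything present: two slide packs and one lens. I then raised the lever, swung the tray shut, and laid the lens cap in the left-hand bay.

**Final checks:**
- **Tray:** the handle is within 1 mm of where it started, so the tray is shut.
- **Packed items:** before I closed the tray, the tallest stood 46 mm above the table, about 42 mm above the compartment floor.
- **Lens cap:** it lies flat in the bay, with its top at about 75 mm, the height expected on that floor.

**Lever:** this is the one result that did not fully agree.
- My first lift stopped short: 0.46 rad above level, against 0.53 rad when I measured it at the start the same way. A second try was also slightly low, so I pinched it again.
- The third pull went against a hard stop at 45 N. The lever now reads 0.51–0.53 rad and sits slightly higher than it started.
- The camera reading stays below the stated 0.6 rad, as it did at the start. I take that as measurement bias.

I saw no knocked objects and no grip slip on any object I carried.

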